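Cull the short cells and hold the dock's dead-man test paddle level

TASK

Two of the five battery cells standing in the test dock are too short to reach its contacts: put those two in the orange reject tray and leave the three full-length ones seated in their sockets. Then run the test: with the fingers, press the black pad of the dock's spring-loaded red paddle down until the paddle is level, half-way through its travel, never down to its stop, and finish while still holding it there. Leave everything else on the desk where it is.

Things in the scene. Friction and masses are not known exactly. Their poses are not given: they have to be found in the camera images.
- dock: grey test dock fixed to the desk, 160 (x) by 360 (y) by 40 mm high; origin at the centre of its underside, x to its back, y to its left. Five sockets, 28 mm wide, 24 mm deep (floor 16 mm above the desk), at dock x = +30, y = +148, +100, +52, +4, -44 mm; 22 mm free between cells, clear before and behind the row. Paddle at its right end (y = -130 mm).
- pad_top (a point): black rubber pad on the paddle's free (front) end, 44 by 50 by 8 mm; point at the centre of its upper face, z out of it, 90 mm in front of the hinge, 14 mm above the paddle's underside. Released: tilted, at about dock x = -41, y = -130 mm, 109 mm above the desk. Paddle level: dock x = -40 mm, 87 mm above the desk.
- paddle (a joint): angle of the red spring-loaded dead-man paddle, 115 by 36 mm, hinged at its back (dock x = +50 mm, 73 mm above the desk) between yellow cheeks: 0 = released, sloping up 0.25 rad to the front; 0.25 = level; 0.5 = lower hard stop. Springs back. At the pad it takes about 2 N to start, 6 N level, 11 N at the stop.
- cell_1_mid (a point): one of five upright blue battery cells, 26 mm in diameter, 60 to 120 g, one in each socket, in any order; point on its axis, half-way up its own length. Exactly two are short: a full-length cell is 76 mm long (top 52 mm above the dock's top, this point at height 54 mm), a short one 60 mm (top 36 mm above the dock's top, this point at 46 mm): compare heights. Top 3 mm is a 10 mm wide brass nub.
- cell_2_mid (a point): one of five upright blue battery cells, 26 mm in diameter, 60 to 120 g, one in each socket, in any order; point on its axis, half-way up its own length. Exactly two are short: a full-length cell is 76 mm long (top 52 mm above the dock's top, this point at height 54 mm), a short one 60 mm (top 36 mm above the dock's top, this point at 46 mm): compare heights. Top 3 mm is a 10 mm wide brass nub.
- cell_3_mid (a point): one of five upright blue battery cells, 26 mm in diameter, 60 to 120 g, one in each socket, in any order; point on its axis, half-way up its own length. Exactly two are short: a full-length cell is 76 mm long (top 52 mm above the dock's top, this point at height 54 mm), a short one 60 mm (top 36 mm above the dock's top, this point at 46 mm): compare heights. Top 3 mm is a 10 mm wide brass nub.
- cell_4_mid (a point): one of five upright blue battery cells, 26 mm in diameter, 60 to 120 g, one in each socket, in any order; point on its axis, half-way up its own length. Exactly two are short: a full-length cell is 76 mm long (top 52 mm above the dock's top, this point at height 54 mm), a short one 60 mm (top 36 mm above the dock's top, this point at 46 mm): compare heights. Top 3 mm is a 10 mm wide brass nub.
- cell_5_mid (a point): one of five upright blue battery cells, 26 mm in diameter, 60 to 120 g, one in each socket, in any order; point on its axis, half-way up its own length. Exactly two are short: a full-length cell is 76 mm long (top 52 mm above the dock's top, this point at height 54 mm), a short one 60 mm (top 36 mm above the dock's top, this point at 46 mm): compare heights. Top 3 mm is a 10 mm wide brass nub.
- tray: orange open reject tray fixed to the desk at the left, 160 by 160 by 30 mm high, walls and floor 5 mm thick; origin at the centre of its underside, z up
- mug_mid (a point): white mug, 76 mm wide, 90 mm tall, a bystander; point half-way up its axis
- radio_mid (a point): black handheld radio standing upright, 34 by 56 by 120 mm with a 70 mm aerial on top, a bystander; point in the middle of its case
- tape_mid (a point): yellow roll of tape lying flat, 84 mm across, 24 mm high, a bystander; point at its centre
- screwdriver_mid (a point): screwdriver lying behind the dock, a bystander; point near the middle of it
- clamp_block_mid (a point): aluminium clamp block, 50 by 70 by 45 mm, a bystander; point at its centre

How it is judged:
By the outcome, as a careful person would: the job done as asked, in the order asked, and still so for the second after the job is handed in, while the arm keeps its last pose, push and grip.
It also fails if it takes over 66 s, if anything falls off the work surface, if the arm or the gripper's body presses on something with over 40 N, if the wrist force passes 120 N, or if a joint passes its speed limit or range.

ROBOT

A 6-joint arm with a two-finger parallel gripper is mounted at the origin on the work surface. World frame = base frame: x ahead of the robot, y to its left, z up, the work surface at z = 0. Lengths are in m, angles in rad, forces in N, time in s.
With the tool pointing down it reaches from about 0.35 to 0.8 m from the base axis. Payload 7.3 kg.
Tool frame: the origin (TCP) lies between the finger pads; the fingertips stand 25 mm ahead of it and the grasp point (between the pads) lies 6 mm ahead of it (r.tip_extent is the distance from the TCP to the fingertips, in m); z points along the fingers, y is the direction in which the jaws open and shut (so a half turn about z gives the same grasp; the last joint's range is limited). The gripper opens to 85 mm and grips with 20 to 120 N. Pads are 22 mm wide; open, the fingers measure 114 mm over their backs; the gripper's body (76 mm by 85 mm) begins 54 mm behind the grasp point. The pads swing forward as they close: fully open they stand 13 mm farther back than shut.
Start: joints at [-1.481, 0.342, 1.524, -0, 1.275, -0.146], TCP at [0.123, -0.51, 0.256] pointing down, gripper open.
Joint ranges: [-2.53, 2.53], [-0.77, 2.02], [0.04, 2.7], [-1, 4.14], [0.28, 2.66], [-3.11, 3.11]. Speed limits (rad/s): [2.57, 2.57, 3.14, 3.14, 3.14, 3.14].

INTERFACE

Orientations are given as a unit quaternion [x, y, z, w].
In Python, from workcell import r, command_gripper, optics gives the robot as it stands. The module is installed in compiled form; this text tells all that it offers. Calls block until the motion is done:
- r.reach(position, orientation): joint-space move of the TCP to a pose.
- r.move_straight(position, orientation=None, speed=0.15, max_force=None): straight line of the TCP; orientation=None keeps the orientation; speed is the mean speed in m/s. With max_force (N) it stops when the force on the tool has changed by that much, and returns True; else False.
- r.movej(angles): joint-space move.
- command_gripper(opening, force=None): finger opening in m; force is the grip in N (None keeps the last); returns when the fingers have stopped.
- r.hold(seconds).
- r.solve_ik(position, orientation): joint angles nearest the present ones, or None.
- r.read_state(): the state.
- optics.get_image(name): name is "side" or "top" or "wrist"; returns (picture, depth): 420x560x3 uint8, red, green, blue; 420x560 float32, m along the optical axis (not along the pixel's ray), 0 where there is no reading.
- optics.camera_model(name): a dict with "K" (3x3 intrinsics, pixels), "R" (3x3) and "t" (3): a world point X has camera coordinates R X + t; the wrist camera has in their place "tool_from_camera" (4x4, takes a point from camera to tool coordinates, whose origin is the TCP and whose axes are the flange's). Camera axes: x right, y down, z forward; pixel columns grow to the right and rows downward; lengths in m; the calibration is good to about 2 mm. A picture is of the moment at which its call begins: read the wrist's pose just before it. camera_model takes no time and is no camera call.
A pose or a line that the arm cannot do raises r.PlanningError and nothing moves.
- r.finish_job(): hands the job in, once; it reports no verdict.
The state is a dict: "time_s": time; "joint_positions": joint angles; "dq": joint speeds; "tau": joint torques, N m; "eef_pos": TCP position; "eef_rot": TCP orientation; "contact_force": force on the tool from outside, world axes, zero at the start; "torque": the same for the moment, N m; "grip_width": finger opening in m.
Only numpy, scipy, OpenCV 4.12 (cv2) and the standard library are available. Lean on these libraries where they do the work, as an engineer would, in place of code of your own. Each camera call takes 0.05 s, during which the arm holds its last target.

## Working session

There is one attempt and no reset: what is moved stays moved. The work goes in short steps, each a Python script; the robot and the scene stay as the last script left them, time stands still between calls to the robot, and variables do not carry over. Pictures are saved under pics/ and viewed, and the job is handed in when it is done.

```bash
mkdir -p pics
python3 - <<'E'
from workcell import r, command_gripper, optics
import cv2,numpy as np
for n in ("top","side"):
    im,d=optics.get_image(n); cv2.imwrite(f"pics/{n}0.png",im[:,:,::-1]); np.savez(f"{n}0.npz",im=im,d=d)
    m=optics.camera_model(n); print(n,{k:np.round(v,3).tolist() for k,v in m.items()}, (d>0).mean())
m=optics.camera_model("wrist");print({k:np.round(v,3).tolist() for k,v in m.items()})
s=r.read_state();print(s, r.tip_extent)
E
```

```text
top {'K': [[443.351, 0.0, 276.156], [0.0, 443.351, 216.375], [0.0, 0.0, 1.0]], 'R': [[0.004, -1.0, -0.004], [-0.987, -0.003, -0.162], [0.162, 0.004, -0.987]], 't': [-0.03, 0.571, 1.169]} 0.9960799319727891
side {'K': [[521.1, 0.0, 289.133], [0.0, 521.1, 203.056], [0.0, 0.0, 1.0]], 'R': [[-0.805, -0.594, -0.004], [-0.391, 0.534, -0.75], [0.447, -0.602, -0.661]], 't': [0.466, 0.307, 1.1]} 0.9959268707482993
{'K': [[356.475, 0.0, 277.637], [0.0, 356.475, 207.022], [0.0, 0.0, 1.0]], 'tool_from_camera': [[-0.001, -0.964, -0.266, 0.067], [1.0, -0.001, -0.001, 0.0], [0.0, -0.266, 0.964, -0.117], [0.0, 0.0, 0.0, 1.0]]}
{'time_s': 0.1, 'joint_positions': array([-1.48101651e+00,  3.42648334e-01,  1.52488269e+00, -2.93346501e-06,
        1.27540720e+00, -1.45989497e-01]), 'dq': array([ 5.76361773e-05, -1.11293588e-03, -3.78990907e-03,  1.29158050e-03,
       -2.37586799e-03,  9.48448954e-04]), 'tau': array([ 2.98767023e-03, -4.34446657e+01, -2.46490180e+01, -1.47248716e-04,
        4.71355190e-03,  2.83235016e-05]), 'eef_pos': array([ 0.12263359, -0.51015919,  0.25571143]), 'eef_rot': array([ 9.93059372e-01,  1.17612210e-01,  1.75035649e-05, -6.72555348e-04]), 'contact_force': array([ 0.50035906, -0.37802509, -0.03529683]), 'torque': array([ 0.0265234 , -0.03021819,  0.03715151]), 'grip_width': 0.08515854413275159} 0.025
```

View pics/top0.png

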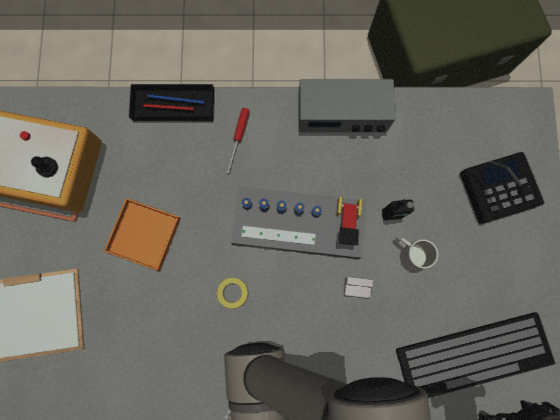

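View pics/side0.png

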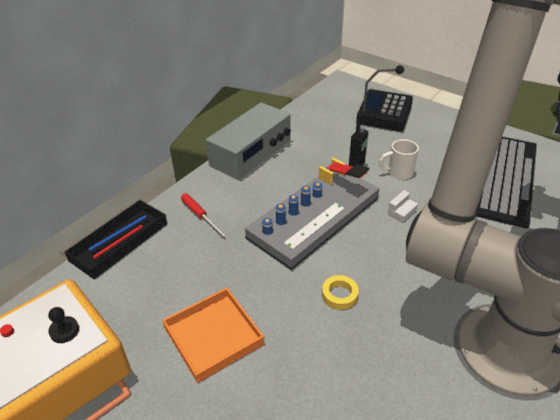

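The top view shows the dock around (300,222), with five blue cells from (246,203) to (317,211), the paddle and pad at (349,225), and the tray at (143,235). The side view shows the cells at (267,226) to (318,188). Next I'll measure them from the depth images.

```bash
cat > h.py <<'E'
import numpy as np,cv2
from workcell import r, command_gripper, optics
def cloud(n,d,m=None):
    m=m or optics.camera_model(n);K=m["K"]
    v,u=np.mgrid[:d.shape[0],:d.shape[1]]
    c=np.stack([(u-K[0,2])/K[0,0]*d,(v-K[1,2])/K[1,1]*d,d],-1)
    if "R" in m: return (c-m["t"])@m["R"]
    return c
def ray(n,uv,z):
    m=optics.camera_model(n);R,t=m["R"],m["t"]
    o=-R.T@t; d=R.T@np.linalg.inv(m["K"])@np.array([uv[0],uv[1],1.])
    return o+d*(z-o[2])/d[2]
E
python3 - <<'E'
from h import *
for n in ("top","side"):
    f=np.load(n+"0.npz");im,d=f["im"],f["d"];P=cloud(n,d)
    hsv=cv2.cvtColor(im,cv2.COLOR_RGB2HSV)
    blue=cv2.inRange(hsv,(100,90,30),(125,255,255))
    N,l,st,ce=cv2.connectedComponentsWithStats(blue)
    print(n)
    for i in range(1,N):
        if st[i,4]<15: continue
        q=P[l==i]; q=q[q[:,2]>0.02]
        if len(q)<10: continue
        print("blue",st[i].tolist(),np.round(np.median(q,0),3),"zpct",np.round(np.percentile(q[:,2],[50,80,90,95,100]),4), "topxy",np.round(q[q[:,2]>np.percentile(q[:,2],95)-.006].mean(0),4))
    org=cv2.inRange(hsv,(5,150,100),(16,255,255))
    N,l,st,ce=cv2.connectedComponentsWithStats(org)
    for i in range(1,N):
        if st[i,4]<1000: continue
        q=P[l==i];print("orange",st[i].tolist(),np.round(q.mean(0),3),np.round(q[:,2].max(),3)); rt=q[q[:,2]>0.022][:,:2]; 
        if len(rt)>5: print(cv2.minAreaRect(rt.astype(np.float32)*1000))
    # dock top plane
    x,y,z=P[...,0],P[...,1],P[...,2]
    m=(abs(z-0.04)<0.006)&(x>.35)&(x<.8)&(y>-.3)&(y<.25)
    N,l,st,ce=cv2.connectedComponentsWithStats(m.astype(np.uint8))
    for i in range(1,N):
        if st[i,4]>1000:
            q=P[l==i];print("dock",st[i].tolist(),cv2.minAreaRect(q[:,:2].astype(np.float32)*1000),q[:,2].mean())
    m=(z>.055)&(z<.125)&((hsv[...,0]<8)|(hsv[...,0]>172))&(hsv[...,1]>150)&(x>.4)&(x<.75)&(y<0)
    q=P[m];print("red",len(q),cv2.minAreaRect(q[:,:2].astype(np.float32)*1000),np.round([q[:,2].min(),q[:,2].max()],3))
E
```

```text
top
blue [147, 94, 58, 10, 204] [0.922 0.262 0.023] zpct [0.023  0.025  0.0262 0.0272 1.2461] topxy [0.9173 0.2654 0.0356]
blue [503, 160, 17, 16, 101] [ 0.719 -0.685  0.048] zpct [0.048  0.0502 0.0511 0.0516 0.0539] topxy [ 0.7155 -0.6828  0.0487]
blue [481, 166, 31, 19, 320] [ 0.691 -0.633  0.048] zpct [0.0478 0.0497 0.051  0.0519 1.2461] topxy [ 0.6886 -0.6308  0.058 ]
blue [242, 198, 10, 11, 59] [0.603 0.051 0.072] zpct [0.0724 0.0742 0.0757 0.0765 1.2461] topxy [0.6    0.0508 0.0999]
blue [260, 199, 9, 12, 61] [0.595 0.005 0.088] zpct [0.088  0.0905 0.0915 0.0929 0.0934] topxy [0.5996 0.0057 0.0897]
blue [277, 201, 9, 12, 61] [ 0.59  -0.041  0.088] zpct [0.0877 0.0902 0.0907 0.0913 0.0939] topxy [ 0.5937 -0.0413  0.0891]
blue [295, 203, 9, 9, 47] [ 0.587 -0.088  0.089] zpct [0.0887 0.0905 0.0913 0.0918 0.0934] topxy [ 0.5889 -0.0884  0.0891]
blue [312, 206, 10, 11, 55] [ 0.582 -0.135  0.073] zpct [0.0734 0.075  0.0761 0.0768 0.0776] topxy [ 0.5837 -0.1362  0.0742]
orange [104, 198, 75, 73, 3096] [0.525 0.347 0.014] 1.246
((470.8420104980469, 191.46847534179688), (487.42523193359
[... 1891 characters left out ...]
 topxy [0.9225 0.2731 0.0227]
blue [262, 219, 10, 6, 32] [0.604 0.058 0.072] zpct [0.0723 0.074  0.0743 0.075  0.0753] topxy [0.6045 0.0575 0.0727]
blue [263, 227, 10, 7, 59] [0.599 0.064 0.053] zpct [0.0529 0.059  0.0607 0.0619 0.0635] topxy [0.5998 0.0633 0.0595]
orange [163, 288, 101, 95, 5379] [0.525 0.349 0.014] 0.96
((280.5627136230469, 496.97564697265625), (186.0334014892578, 763.5435791015625), 58.68589782714844)
dock [245, 172, 135, 89, 4683] ((559.2462158203125, -89.32353210449219), (366.0665588378906, 164.38037109375), 83.40311431884766) 0.03948498165861018
red 166 ((549.7847290039062, -216.71592712402344), (38.644535064697266, 122.66785430908203), 79.62361145019531) [0.069 0.111]
```

Run:
```python
import cv2
a=cv2.imread("pics/top0.png")[175:275,220:460];cv2.imwrite("pics/c1.png",cv2.resize(a,None,fx=3.3,fy=3.3,interpolation=2))
a=cv2.imread("pics/side0.png")[120:280,235:435];cv2.imwrite("pics/c2.png",cv2.resize(a,None,fx=3.7,fy=3.7,interpolation=2))
```

```text
(no output)
```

View pics/c1.png

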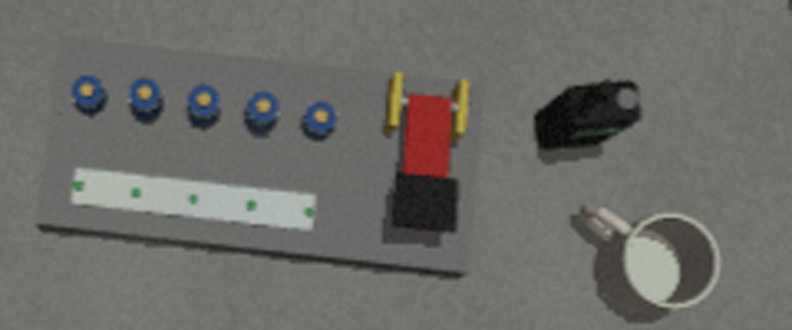

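View pics/c2.png

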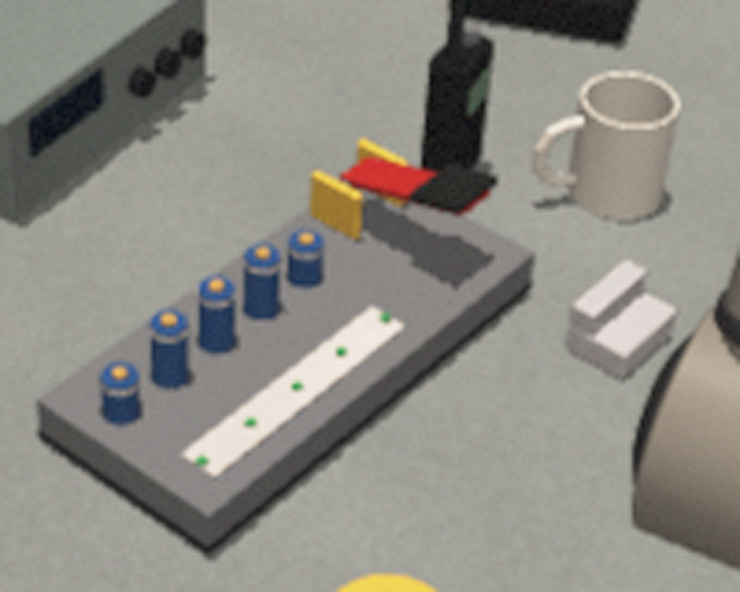

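The side and top views agree. The shoulder heights are about 73 mm at both ends of the row and about 88 mm for the middle three, so the short cells are in sockets y=+148 and y=-44. The dock sits at about (0.5595, -0.090) with a yaw of about -6.2°, and the tray at about (0.525, 0.348). Next I'll hover over the first short cell and refine with the wrist camera.

```bash
cat >> h.py <<'E'
C=np.array([.5594,-.090]); YAW=np.deg2rad(-6.3)
def dk(x,y):
    c,s=np.cos(YAW),np.sin(YAW); return C+np.array([c*x-s*y,s*x+c*y])
def down(yang):  # tool z down, tool y at world angle yang
    a=(yang+np.pi/2)/2; return np.array([np.cos(a),np.sin(a),0,0])
def wrist_cloud():
    from scipy.spatial.transform import Rotation as Ro
    s=r.read_state(); im,d=optics.get_image("wrist"); m=optics.camera_model("wrist")
    c=cloud("wrist",d,m); T=m["tool_from_camera"]; p=c@T[:3,:3].T+T[:3,3]
    return im,d,p@Ro.from_quat(s["eef_rot"]).as_matrix().T+s["eef_pos"]
E
python3 - <<'E'
from h import *
p=dk(.03,.148)
for y in (YAW,YAW+np.pi): print(r.solve_ik([*p,.2],down(y)))
s=r.read_state()
r.move_straight(s["eef_pos"]+[0,0,.09],speed=.2)
q=down(YAW); q2=down(YAW+np.pi)
js=[r.solve_ik([*p,.2],k) for k in (q,q2)]
ok=[i for i in (0,1) if js[i] is not None]; b=min(ok,key=lambda i:abs(js[i][5])); print(b,js[b])
r.reach([*p,.2],[q,q2][b]); command_gripper(.055,40)
im,d,P=wrist_cloud(); cv2.imwrite("pics/w1.png",im[:,:,::-1]); np.savez("w1.npz",im=im,d=d,P=P)
print(r.read_state()["time_s"],r.read_state()["eef_pos"],p)
hsv=cv2.cvtColor(im,cv2.COLOR_RGB2HSV)
blue=cv2.inRange(hsv,(100,90,30),(125,255,255))
N,l,st,ce=cv2.connectedComponentsWithStats(blue)
for i in range(1,N):
    if st[i,4]<60: continue
    qq=P[l==i]; h=np.percentile(qq[:,2],95); t=qq[abs(qq[:,2]-h)<.005]
    print(st[i].tolist(),h,cv2.minEnclosingCircle(t[:,:2].astype(np.float32)*1000))
E
```

```text
[-3.73743512e-02  5.39091361e-01  1.36697472e+00 -4.44089210e-16
  1.23552657e+00  7.25813916e-02]
[-3.73743512e-02  5.39091361e-01  1.36697472e+00 -4.44089210e-16
  1.23552657e+00 -3.06901126e+00]
0 [-3.73743512e-02  5.39091361e-01  1.36697472e+00 -4.44089210e-16
  1.23552657e+00  7.25813916e-02]
3.8333 [0.60547734 0.05371016 0.20002181] [0.60545951 0.05381419]
[263, 178, 32, 16, 224] 0.058521253843439223 ((605.5117797851562, 60.48792266845703), 11.00275993347168)
[261, 188, 36, 35, 767] 0.07330686205101165 ((605.7332153320312, 54.5094108581543), 12.651639938354492)
[262, 235, 34, 30, 645] 0.07657076818369854 ((600.7081298828125, 10.612967491149902), 12.15442180633545)
[261, 260, 36, 64, 1508] 0.08900457048275263 ((600.4937744140625, 6.274813175201416), 13.16640853881836)
[262, 320, 35, 51, 1271] 0.08901688287213946 ((594.8576049804688, -41.13379669189453), 13.173870086669922)
```

View pics/w1.png

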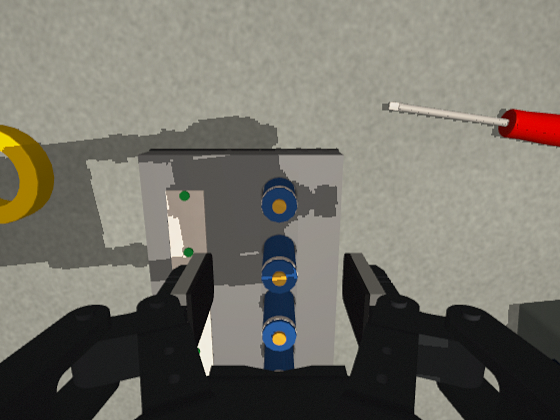

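The wrist view shows the first short cell at (279,206), which works out to (0.6057, 0.0545). That agrees with the dock model to within 1 mm. I'll grasp it now.

Run:
```python
from h import *
q=down(YAW); p=[.6057,.0543]
print(r.move_straight([*p,.071],q,speed=.1,max_force=15))
print(r.read_state()["eef_pos"])
command_gripper(0,40); s=r.read_state(); print(s["grip_width"],s["contact_force"])
print(r.move_straight([*p,.14],q,speed=.06,max_force=25))
s=r.read_state(); print(s["grip_width"],s["contact_force"],s["time_s"])
r.move_straight([*p,.2],q,speed=.15)
im,d,P=wrist_cloud(); cv2.imwrite("pics/w2.png",im[:,:,::-1])
```

```text
False
[0.60616267 0.05427216 0.07172028]
0.024852538080765853 [-1.63548017  0.5155623   4.24788787]
False
0.025186600004437447 [ 0.68991266  0.54450954 -1.44879118] 6.95
```

View pics/w2.png

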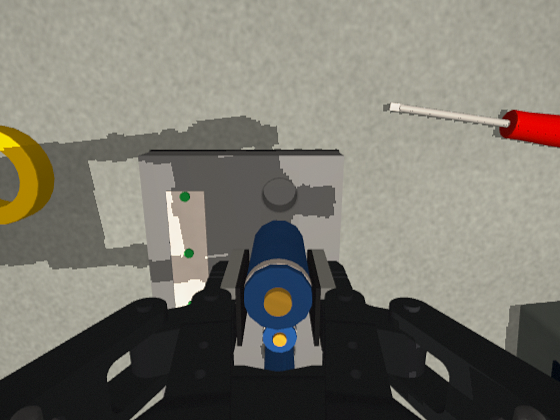

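Run:
```python
from h import *
for n in ("top","side"):
    f=np.load(n+"0.npz");im,d=f["im"],f["d"]
    hsv=cv2.cvtColor(im,cv2.COLOR_RGB2HSV)
    org=cv2.inRange(hsv,(5,150,100),(16,255,255))
    N,l,st,ce=cv2.connectedComponentsWithStats(org); 
    roi=(95,190,95,90) if n=="top" else (155,280,115,105)
    m=np.zeros_like(org);x,y,w,h=roi;m[y:y+h,x:x+w]=org[y:y+h,x:x+w]
    P=cloud(n,d); q=P[(m>0)&(P[...,2]<.012)&(P[...,2]>0)]; print("floor",cv2.minAreaRect(q[:,:2].astype(np.float32)*1000))
    q=P[(m>0)&(P[...,2]<.05)&(P[...,2]>.024)]; print("rim",cv2.minAreaRect(q[:,:2].astype(np.float32)*1000))
```

```text
floor ((526.2084350585938, 348.93719482421875), (146.8350830078125, 150.35198974609375), 70.71420288085938)
rim ((524.961181640625, 345.7431640625), (160.44725036621094, 157.95169067382812), 70.67399597167969)
floor ((534.5728759765625, 341.8443908691406), (164.33229064941406, 183.98883056640625), 70.52566528320312)
rim ((525.6065063476562, 347.580078125), (159.54151916503906, 164.01699829101562), 70.73583221435547)
```

The cell is in the grip and the socket at (280,193) is empty. I'll place it upright in the tray, centred at (0.525, 0.347) with edges at 70.7°, then fetch the second one.

```bash
cat >> h.py <<'E'
TC=np.array([.525,.347]); TY=np.deg2rad(-19.3); TD=np.array([np.cos(TY+np.pi/2),np.sin(TY+np.pi/2)])
E
python3 - <<'E'
from h import *
q=down(TY); p=TC+.035*TD
r.reach([*p,.16],q); 
print(r.move_straight([*p,.063],q,speed=.1,max_force=8), r.read_state()["eef_pos"])
command_gripper(.055); r.hold(.1)
r.move_straight([*p,.2],q,speed=.15)
im,d,P=wrist_cloud(); cv2.imwrite("pics/w3.png",im[:,:,::-1])
s=r.read_state();print(s["time_s"],s["contact_force"])
p=dk(.03,-.044); q=down(YAW); r.reach([*p,.2],q)
im,d,P=wrist_cloud(); cv2.imwrite("pics/w4.png",im[:,:,::-1]); print(p)
hsv=cv2.cvtColor(im,cv2.COLOR_RGB2HSV)
blue=cv2.inRange(hsv,(100,90,30),(125,255,255))
N,l,st,ce=cv2.connectedComponentsWithStats(blue)
for i in range(1,N):
    if st[i,4]<60: continue
    qq=P[l==i]; h=np.percentile(qq[:,2],95); t=qq[abs(qq[:,2]-h)<.005]
    print(st[i].tolist(),h,cv2.minEnclosingCircle(t[:,:2].astype(np.float32)*1000))
E
```

```text
False [0.53703545 0.38030974 0.06382486]
11.55 [ 0.66646768 -0.12394289  0.0565453 ]
[ 0.58439052 -0.13702631]
[262, 0, 35, 17, 463] 0.07175369489779398 ((599.621337890625, -4.82570743560791), 6.5583176612854)
[258, 36, 43, 46, 1214] 0.08939721088940396 ((595.0826416015625, -41.023067474365234), 12.812933921813965)
[265, 78, 29, 10, 93] 0.07192750580801714 ((593.25537109375, -51.45770263671875), 7.552950859069824)
[259, 118, 40, 43, 1022] 0.08932363679065487 ((589.78125, -88.66659545898438), 12.710063934326172)
[262, 179, 33, 18, 235] 0.058297369674216504 ((584.8380126953125, -131.122314453125), 11.334031105041504)
[261, 189, 36, 35, 772] 0.07321025749872533 ((584.6697387695312, -136.55136108398438), 12.82160472869873)
```

View pics/w3.png

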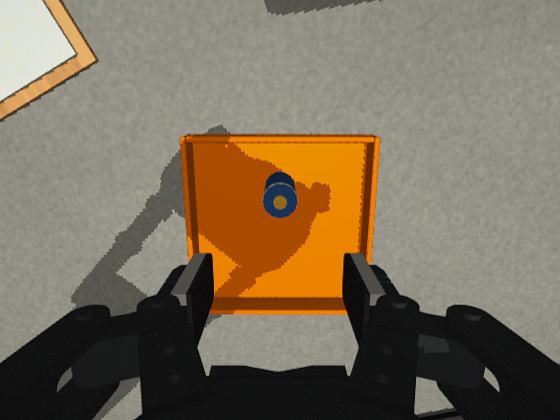

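View pics/w4.png

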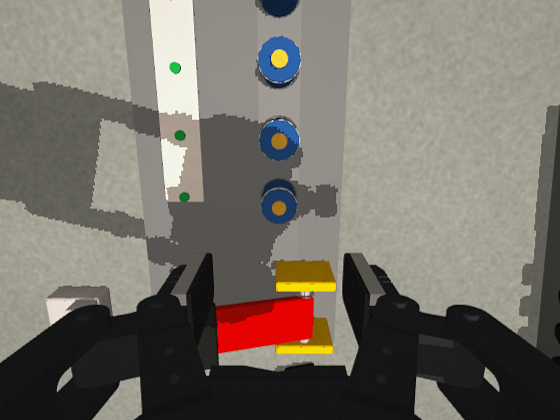

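The first cell stands in the tray at (280,203). The second short cell is at (279,208), which gives (0.5847, -0.1366) and again agrees with the dock model.

Run:
```python
from h import *
q=down(YAW); p=[.5845,-.1367]
print(r.move_straight([*p,.071],q,speed=.1,max_force=15))
command_gripper(0,40); s=r.read_state(); print(s["grip_width"],s["contact_force"])
print(r.move_straight([*p,.14],q,speed=.06,max_force=25))
r.move_straight([*p,.21],q,speed=.15)
s=r.read_state(); print(s["grip_width"],s["contact_force"],s["time_s"])
q=down(TY); p=TC-.035*TD
r.reach([*p,.17],q); 
print(r.move_straight([*p,.063],q,speed=.1,max_force=8), r.read_state()["eef_pos"])
command_gripper(.055); r.hold(.1)
r.move_straight([*p,.22],q,speed=.15)
im,d,P=wrist_cloud(); cv2.imwrite("pics/w5.png",im[:,:,::-1])
command_gripper(0,40)
# hover near the pad, to the front-left looking at it
a=YAW+np.pi/2
p=dk(-.04,-.130); q=down(YAW); r.reach([*dk(-.04,-.075),.23],q)
im,d,P=wrist_cloud(); cv2.imwrite("pics/w6.png",im[:,:,::-1]); np.savez("w6.npz",im=im,d=d,P=P)
im,d=optics.get_image("top"); cv2.imwrite("pics/t6.png",im[:,:,::-1])
im,d=optics.get_image("side"); cv2.imwrite("pics/s6.png",im[:,:,::-1])
s=r.read_state();print(s["time_s"],s["eef_pos"],s["contact_force"],s["grip_width"])
for y in (YAW,YAW+np.pi,YAW+np.pi/2,YAW-np.pi/2): print(r.solve_ik([*p,.12],down(y)))
```

```text
False
0.024564055317432266 [-0.31699331 -0.10232656  4.35202895]
False
0.024984760406639158 [-0.61740745 -0.20805018 -1.32681211] 17.2167
False [0.51390102 0.31415943 0.06371765]
24.3083 [ 0.51170342 -0.15932467  0.22994694] [-0.91942492 -0.1983312   0.4293775 ] 7.883258675266849e-05
[-5.41518225e-01  5.29224171e-01  1.63682648e+00 -4.44089210e-16
  9.75542000e-01 -4.31562482e-01]
[-5.41518225e-01  5.29224171e-01  1.63682648e+00 -4.44089210e-16
  9.75542000e-01  2.71003017e+00]
[-5.41518225e-01  5.29224171e-01  1.63682648e+00 -4.44089210e-16
  9.75542000e-01 -2.00235881e+00]
[-5.41518225e-01  5.29224171e-01  1.63682648e+00 -4.44089210e-16
  9.75542000e-01  1.13923385e+00]
```

View pics/w5.png

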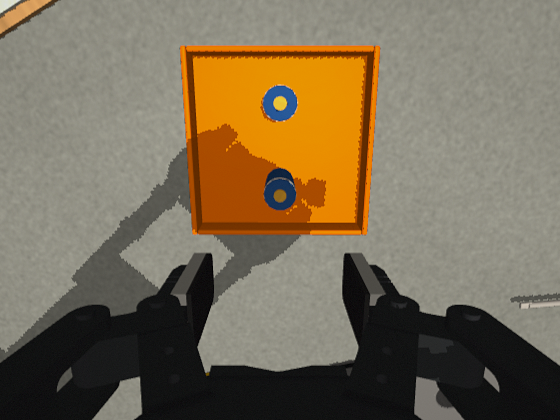

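View pics/w6.png

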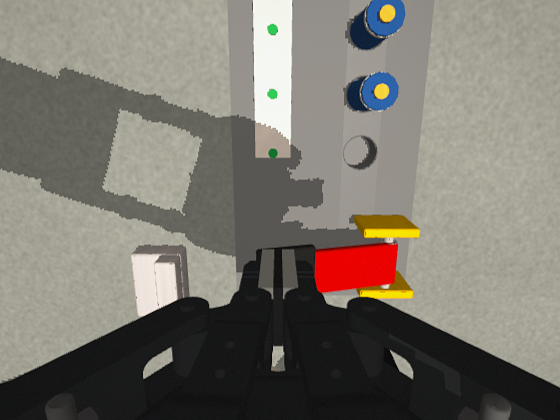

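View pics/s6.png

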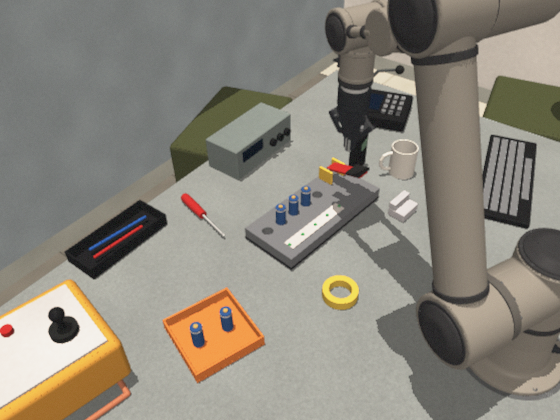

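Both short cells are upright in the tray, at (280,103) and (280,190) in the wrist view, and the sockets at both ends are empty. I'll check the pad position in the first top picture, then press it in stages.

```bash
python3 - <<'E'
from h import *
f=np.load("top0.npz");im,d=f["im"],f["d"];P=cloud("top",d)
m=(im.max(-1)<60)&(P[...,2]>.09)&(P[...,2]<.125)&(P[...,0]<.56)&(P[...,1]>-.28)&(P[...,1]<-.15)
q=P[m];print(len(q),cv2.minAreaRect(q[:,:2].astype(np.float32)*1000),q.mean(0),dk(-.041,-.13))
q=down(YAW);p=dk(-.04,-.13)
r.move_straight([*p,.16],q,speed=.15); s0=r.read_state();f0=s0["contact_force"];print(f0)
for z in (.128,.122,.117):
    r.move_straight([*p,z],q,speed=.03);s=r.read_state();print(z,s["eef_pos"],s["contact_force"]-f0,s["time_s"])
for n in ("top","side"):
    im,d=optics.get_image(n); cv2.imwrite(f"pics/{n}7.png",im[:,:,::-1]); np.savez(n+"7.npz",im=im,d=d)
E
python3 - <<'E'
import cv2
a=cv2.imread("pics/side7.png")[100:220,290:430];cv2.imwrite("pics/c7.png",cv2.resize(a,None,fx=5,fy=5,interpolation=2))
E
```

```text
306 ((510.3574523925781, -214.84039306640625), (47.89997863769531, 42.61762237548828), 82.87006378173828) [ 0.5099742  -0.21410541  0.10972018] [ 0.50438214 -0.21471582]
[-0.31302611  0.51373962  0.22865473]
0.128 [ 0.50546931 -0.21488719  0.12825044] [-1.00377239 -1.19927662  3.03041362] 26.2667
0.122 [ 0.50548235 -0.21500347  0.12200812] [-0.95345255 -1.61810096  4.1849277 ] 26.6167
0.117 [ 0.50534875 -0.21496024  0.11715014] [-2.43355293 -1.60018485  4.88591944] 26.9333
```

View pics/c7.png

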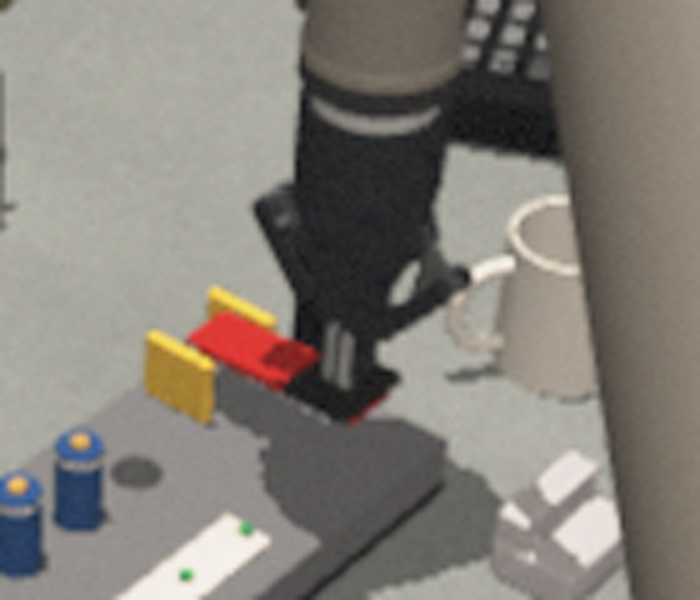

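The fingers are on the pad at (340,385) in the crop, and the force is rising as expected: 3.0, 4.2, then 4.9 N. I'll go on to level and check the slope of the red plate in the depth images.

```bash
cat >> h.py <<'E'
def slope(n,im,d):
    P=cloud(n,d);hsv=cv2.cvtColor(im,cv2.COLOR_RGB2HSV)
    c,s=np.cos(YAW),np.sin(YAW)
    X=(P[...,0]-C[0])*c+(P[...,1]-C[1])*s; Y=-(P[...,0]-C[0])*s+(P[...,1]-C[1])*c; Z=P[...,2]
    m=((hsv[...,0]<8)|(hsv[...,0]>172))&(hsv[...,1]>150)&(X>-.015)&(X<.055)&(abs(Y+.13)<.014)&(Z>.06)&(Z<.12)
    m=cv2.erode(m.astype(np.uint8),np.ones((3,3)))>0 
    k=np.polyfit(X[m],Z[m],1); res=Z[m]-np.polyval(k,X[m])
    return m.sum(),"tilt",round(float(np.arctan(-k[0])),3),"z@x=.02",round(float(np.polyval(k,.02)),4),"rms",round(float(res.std()),4),"err",round(float(res.std()/np.sqrt(m.sum())/X[m].std()),3)
E
python3 - <<'E'
from h import *
for k in ("top0","side0","top7","side7"):
    f=np.load(k+".npz");print(k,slope(k[:-1],f["im"],f["d"]))
q=down(YAW);p=dk(-.04,-.13)
r.move_straight([*p,.112],q,speed=.02); r.hold(.3);s=r.read_state();print(s["eef_pos"],s["contact_force"],s["time_s"])
for n in ("top","side"):
    im,d=optics.get_image(n); cv2.imwrite(f"pics/{n}8.png",im[:,:,::-1]); np.savez(n+"8.npz",im=im,d=d)
    print(n,slope(n,im,d))
a=cv2.imread("pics/side8.png")[100:220,290:430];cv2.imwrite("pics/c8.png",cv2.resize(a,None,fx=5,fy=5,interpolation=2))
E
```

```text
top0 (np.int64(166), 'tilt', 0.264, 'z@x=.02', 0.0891, 'rms', 0.0021, 'err', 0.01)
side0 (np.int64(48), 'tilt', 0.268, 'z@x=.02', 0.0881, 'rms', 0.0016, 'err', 0.016)Traceback (most recent call last):
  File "<stdin>", line 3, in <module>
  File "h.py", line 30, in slope
    k=np.polyfit(X[m],Z[m],1); res=Z[m]-np.polyval(k,X[m])
    raise TypeError("expected non-empty vector for x")
TypeError: expected non-empty vector for x
```

The gripper hides the paddle from the top camera. I'll use the side camera and the wrist camera, which sees the red plate.

```bash
sed -i 's/^def slope(n,im,d):/def slope(n,im,d,P=None):/; s/    P=cloud(n,d);hsv=/    P=cloud(n,d) if P is None else P;hsv=/; s/    k=np.polyfit(X/    if m.sum()<8: return "hidden"\n    k=np.polyfit(X/' h.py
python3 - <<'E'
from h import *
f=np.load("side7.npz");print("side7",slope("side",f["im"],f["d"]))
f=np.load("w6.npz");print("w6",slope("w",f["im"],f["d"],f["P"]))
im,d,P=wrist_cloud();print("w before",slope("w",im,d,P))
q=down(YAW);p=dk(-.04,-.13)
r.move_straight([*p,.112],q,speed=.02); r.hold(.3);s=r.read_state();print(s["eef_pos"],s["contact_force"],s["time_s"])
im,d=optics.get_image("side"); cv2.imwrite("pics/side8.png",im[:,:,::-1]);print("side",slope("side",im,d))
im,d,P=wrist_cloud(); cv2.imwrite("pics/w8.png",im[:,:,::-1]);print("wrist",slope("w",im,d,P))
a=cv2.imread("pics/side8.png")[100:220,290:430];cv2.imwrite("pics/c8.png",cv2.resize(a,None,fx=5,fy=5,interpolation=2))
E
```

```text
side7 (np.int64(68), 'tilt', 0.07, 'z@x=.02', 0.0817, 'rms', 0.0016, 'err', 0.012)
w6 (np.int64(2244), 'tilt', 0.251, 'z@x=.02', 0.0881, 'rms', 0.0006, 'err', 0.001)
w before (np.int64(7582), 'tilt', 0.055, 'z@x=.02', 0.0818, 'rms', 0.0006, 'err', 0.0)
[ 0.50509113 -0.21486478  0.1123468 ] [-3.92363368 -1.33168582  6.1937794 ] 27.7833
side (np.int64(64), 'tilt', 0.004, 'z@x=.02', 0.0806, 'rms', 0.0016, 'err', 0.012)
wrist (np.int64(7887), 'tilt', 0.005, 'z@x=.02', 0.0802, 'rms', 0.0006, 'err', 0.0)
```

View pics/c8.png

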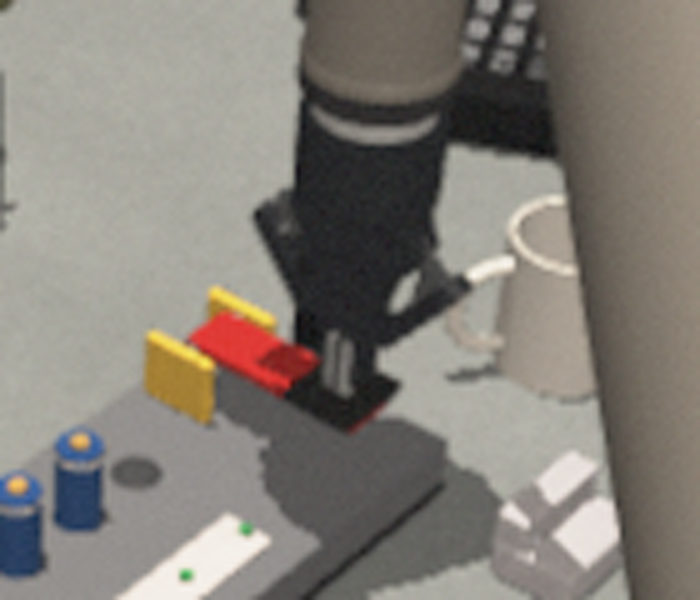

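View pics/w8.png

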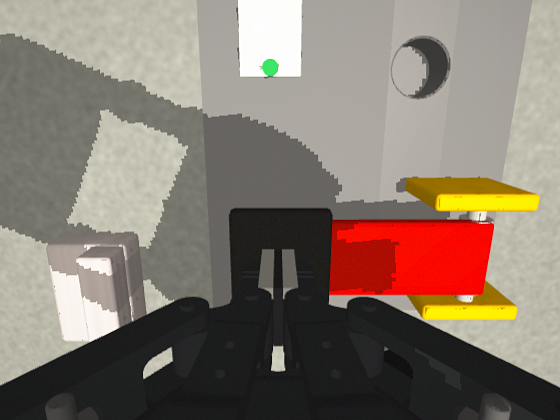

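View pics/side8.png

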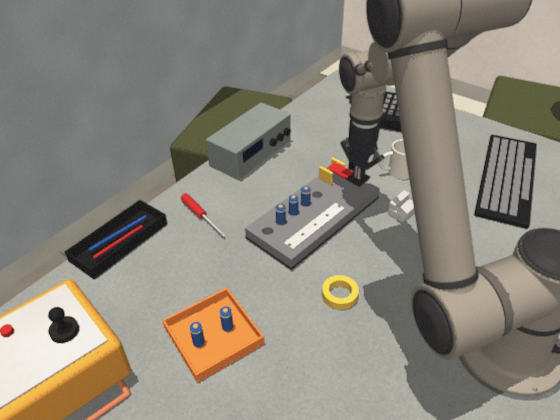

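The paddle is level: both cameras read a tilt of about 0.005 rad, and the upward force is 6.2 N. The fingertips rest on the pad at (278,265) in the wrist view. The side view shows both short cells in the tray, three cells seated and the objects in view in place. I'm handing in now, still holding.

Run:
```python
from h import *
s=r.read_state();print(s["eef_pos"],s["contact_force"],s["time_s"])
print(r.finish_job())
```

```text
[ 0.50511167 -0.21486439  0.1123621 ] [-4.39072994  0.02453662  6.35478882] 27.8833
the job is handed in; nothing more can be done
None
```

I moved the two short cells from the end sockets (dock y = +148 and -44 mm) to the orange tray, where both stand upright. I then pressed the paddle's black pad down to level and handed the job in at about 28 s, still holding it there.

- **Paddle:** the wrist camera read a tilt of 0.005 rad and the side camera 0.004 rad. The upward force was about 6.3 N, against the 6 N stated for level. It never went past level toward its stop.
- **Sideways force:** the tool also felt about 4 N sideways, which is probably friction on the pad.
- **Cells and bystanders:** the last side picture shows three full-length cells still seated and the objects in view where they were. The arm or gripper partly hides the mug, radio and clamp block in that picture, so I could not check them fully there.
- **Measurements that disagreed:** the first top picture put the pad centre about 5 mm farther back than the dock model. I used the model, which matched the wrist measurements of the cells to about 1 mm. The top camera could not see the paddle once the gripper was over it.

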